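Butt the loading tray to the sample cage, undo both catches and hold the sprung gate open

ROBOT

A 7-joint arm with a two-finger parallel gripper is mounted at the origin on a cart in front of the work surface, level with it; the furniture and walls round the work are solid. World frame = base frame: x ahead of the robot, y to its left, z up, the work surface at z = 0. Lengths are in m, angles in rad, forces in N, time in s.
With the tool pointing down it reaches from about 0.425 to 0.925 m from the base axis. Payload 6.8 kg.
Tool frame: the origin (TCP) lies at the very end of the fingers, on their centre line; the grasp point (between the pads) lies 19 mm behind it; z points along the fingers, y is the line along which they close (so a half turn about z gives the same grasp; the last joint's range is limited). The gripper opens to 85 mm and grips with 20 to 120 N. Pads are 22 mm wide; open, the fingers measure 114 mm over their backs; the gripper's body (76 mm by 85 mm) begins 54 mm behind the grasp point. The pads swing forward as they close: fully open they stand 13 mm farther back than shut.
Start: joints at [1.21, 0.477, 0.022, 1.555, -0.011, 1.109, -0.083], TCP at [0.169, -0.654, 0.231] pointing down, gripper open.
Joint ranges: [-2.96, 2.96], [-0.34, 2.1], [-1.41, 1.46], [0.24, 2.44], [-1.37, 4.51], [0.17, 1.92], [-2.96, 2.96]. Speed limits (rad/s): [2.39, 2.39, 3.14, 3.14, 3.14, 3.14, 3.14].

INTERFACE

Orientations are given as a unit quaternion [w, x, y, z].
In Python, from station import monitor, eyes, bot gives the robot as it stands.
- The arm moves only by the tool hand_motion, called after "Request:" by a JSON object that holds its "name" and its "arguments", one argument or row to a line. Schema: {"type":"object","properties":{"plan":{"type":"array","items":{"type":"array","items":{"type":"number"},"minItems":5,"maxItems":5},"minItems":1,"maxItems":20},"grip_n":{"type":"number"},"only":{"type":"string"},"quiet":{"type":"boolean"},"lines":{"type":"string"}},"required":["plan"],"additionalProperties":false}. plan is a list of rows, 1 to 20 of them, each of 5 numbers: dx, dy, dz in shares of the most that a row can go, 1 being 50 mm, then a turn about the tool's z in parts of the range, where 1.0 means 2 pi rad, then the opening from 0.0 (shut) to 1.0 (fully open); each row shifts and turns the commanded pose from where the row before left it, along the tool's axes as they then stand; what a row does not reach is not made up. A row lasts 1/10 s, in which the tool goes at most 0.05 m and 0.15 rad, less where a joint would pass 70% of its speed; a pose out of reach is approached as far as the arm can. The fingers move at their own pace and stop on an object; grip_n is the grip in N (left out, the last holds). Time passes only in rows, so rows that do not move let the fingers close. The tool returns the time, the measured TCP pose, the force, the opening and the grip force at its end. only (a regular expression) keeps the lines of the reply that match it, lines (a string "A,B") keeps lines A to B, and quiet returns only ok. Shift and turn numbers lie between -1 and 1, and a call with a number outside is refused. Input that does not fit is refused with a message, and nothing moves.
- monitor.get_obs(): the state, without advancing time (a new reading comes with each control period).
- eyes.read_camera(name): name is "side" or "top" or "wrist"; returns the picture (400x640x3 uint8, blue, green, red); there is no depth.
- eyes.camera_info(name): a dict with "vertical_fov" (degrees; the focal length in pixels is half the picture's height over the tangent of half this angle, whatever the lens; pixels are square), "cx", "cy" (the principal point, pixels), "k1" (the pictures are not rectified: a ray, as slopes to the right and down, at radius r is drawn at 1 + k1 r^2 times it, then the intrinsics apply), "view" (4x4, takes a point from world to camera coordinates); the wrist camera has in their place "hand_eye" (4x4, takes a point from camera to tool coordinates, whose origin is the TCP and whose axes are the flange's). Camera axes: x right, y up, looking along -z (the intrinsics and any distortion apply to the point x, -y, -z); pixel columns grow to the right and rows downward; lengths in m; the calibration is good to about 2 mm. A picture is of the moment at which its call begins: read the wrist's pose just before it. camera_info takes no time and is no camera call.
- bot.hand_in(): hands the job in; it is judged then, once.
The state is a dict: "t": time; "q": joint angles; "joint_vel": joint speeds; "joint_torque": joint torques, N m; "eef_pos": TCP position; "tool_rot": TCP orientation; "contact_force": force on the tool from outside, world axes, zero at the start; "torque": the same for the moment, N m; "gripper_width": opening from 0.0 (shut) to 1.0 (fully open); "grasp_force": force on a finger pad.
Only numpy, scipy, OpenCV 4.12 (cv2) and the standard library are available. Lean on these libraries where they do the work, as an engineer would, in place of code of your own. Each camera call takes 0.05 s, during which the arm holds its last target. There are 200 camera calls.

TASK

The tins in the sample cage are about to be slid out onto the loading tray: first, before touching the catches, push the tray by its black grip squarely up to the cage until its open edge sits flush against the cage's sill with no gap, side edges in line with the doorway. Then squeeze the lugs of the catch on the cage roof together (it stays drawn), and after that squeeze the lugs of the sprung catch on the gate's front, which keeps the gate locked unless held squeezed, and swing the gate out past its half-open detent until it stands nearly square to the cage front. The gate's spring closer pulls it back, so finish while still holding the gate wide open in the fingers, with the tray still flush, the roof catch still drawn and the things standing around left where they are.

Things in the scene. Friction and masses are not known exactly. Their poses are not given: they have to be found in the camera images.
- cage: Bench-top sample cage of grey sheet steel and wire, fixed to the bench, 197 deep (x) x 212 wide (y) x 140 mm high, three tins inside. Origin on the bench, 107 mm behind its front; x points from the front into the cage, y to the left seen from the robot, z up. The gate fills the front from 45 mm height up. All grips can be taken from straight above.
- sill (a point): Middle of the upper front edge of the cage's floor pan (sill), 22 mm above the bench; axes as the cage. The sill's front face is vertical, straight along y and runs down to the bench; it lies 107 mm in front of the cage's origin.
- tray: Loose loading tray of folded grey sheet metal, 0.2 to 0.45 kg, 85 deep (x) x 150 wide (y) mm, on the bench 25 to 55 mm short of the cage. Deck 22 mm high, level with the cage floor; rims 34 mm high at the sides and back; the +x edge is open, its upright front face goes against the sill. Origin: centre of its underside; x points to the open edge. Slides freely; fits under the gate when flush.
- tray_grip (a point): Middle of the tray's black upright grip at its back, 25 mm above the bench, 72 mm behind (-x) the tray's origin. The grip is 16 mm wide in y with flat sides, stands out 46 mm behind the back rim (-x), 8 to 38 mm above the bench. Pinch it from above with the fingers closing along the tray's y; closing along x, a wide gripper would strike the gate's catch.
- tray_edge_l (a point): Left (+y) end of the tray's open edge, 22 mm high: 42.5 mm ahead of and 75 mm left of the tray's origin. Flush: x in the sill's frame is 0, y there is +75 mm.
- tray_edge_r (a point): Right (-y) end of the tray's open edge, 22 mm high: 42.5 mm ahead of and 75 mm right of the tray's origin. Flush: x in the sill's frame is 0, y there is -75 mm.
- top_catch (a joint): Roof catch: bolt that slides along the cage's y on the roof, through a loop that belongs to the gate. 0 = shot, 0.014 m = fully drawn (the loop is free from 0.011 on). 3 N of friction, no spring: it stays where it is put. Its moving lug, nearer the loop (-y side), goes towards the fixed lug (+y side).
- top_catch_grip (a point): Roof catch: centre between the OUTER faces of its two upright lugs as they stand when squeezed (cage axes), 180 mm high. Lugs 28 mm long in x, 8 thick in y, tops 196 mm high; bolt under the fingers 152 mm high. Outer faces: fixed lug at +17 mm in y, moving lug at -31 (shot) to -17 mm (drawn). Straddle both from above, centred here, fingers closing along y, and close: 48 down to 34 mm.
- handle_catch (a joint): Catch on the gate's front: sprung bolt that slides along the gate's width into a staple on the post at the gate's free edge (-y side). 0 = sprung out, 0.014 m = fully squeezed (free from 0.011 on). Spring 4 N, 10 N when squeezed; springs out when let go. Its moving lug (-y side) goes towards the fixed lug (hinge side).
- handle_catch_grip (a point): Gate catch: centre between the OUTER faces of its two lugs when squeezed, 148 mm high, 27 mm before the gate; turns with the gate (cage axes when shut). Lugs 28 mm long in x, 8 thick in y, tops 162 mm high. Outer faces: fixed lug at +19 mm in y, moving lug at -33 (out) to -19 mm (squeezed). Straddle both from above, centred here, fingers along y, close: 52 to 38 mm. 30 N carries the gate.
- gate_hinge (a point): On the gate's upright hinge axis at the cage's front left (+y) corner, 140 mm above the bench; cage axes. With the gate shut, handle_catch_grip lies 26 mm in front (-x) of it and 107 mm to -y, and goes round it on a circle.
- gate (a joint): Gate angle, rad: 0 shut, 1.5 the stop. Opens towards the robot, clockwise from above (free edge from the cage's -y side towards -x). A spring closer pulls it shut all the way (0.15 N m shut, 0.38 at the stop). A spring-plunger detent at the hinge bites from 0.36 to 0.83 rad, hardest at 0.4 (0.8 N m in all, 7 N at the catch); let go from wide open, the gate falls back onto it at 0.83 rad.
- gate_panel: The gate leaf with wire panel and fixed lug, 161 mm wide, 45 to 136 mm above the bench, 12 mm thick; turns with joint gate. Origin on the hinge axis at bench height; cage axes when shut, the leaf lying to -y of its origin.
- scale: Bystander: flat digital pocket scale, 160x130x21 mm, on the bench to the right; origin at the centre of its underside.
- meter: Bystander: small dark bench instrument (moisture meter) with a hinged lid, 90x120x59 mm, on the bench to the right; origin at the centre of its underside.
- spare_tin: Bystander: small pale round tin with a lid, 63 mm across, 62 mm high, on the bench to the left; origin at the centre of its underside.

How it is judged:
On the way, in this order (a step that is already met when the one before it is completed fails the run):
1. the tray is flush against the sill, gate shut and both catches still untouched (x of each of tray_edge_l, tray_edge_r in the frame of sill above -0.003 m and y of tray_edge_l in the frame of sill between 0.062 and 0.088 m and angle between tray's own z axis and vertical below 0.05 rad and value of joint gate below 0.08 rad and value of joint top_catch below 0.006 m and value of joint handle_catch below 0.004 m), for 0.2 s.
2. the roof catch is drawn, gate still shut (value of joint top_catch above 0.011 m and value of joint gate below 0.08 rad and value of joint handle_catch below 0.004 m), for 0.2 s.
3. the gate's own catch is squeezed (value of joint each of handle_catch, top_catch above 0.011 m and value of joint gate below 0.3 rad), for 0.1 s.
At the end, for the whole second after the job is handed in: Gate at 1.25 rad (72 degrees) or more, still, held by the fingers (over 1 N) against its closer; roof catch drawn 11 mm or more; tray flat and flush: both ends of its open edge within 3 mm of the sill, within 13 mm sideways of the doorway's middle (value of joint gate above 1.25 rad and velocity of joint gate between -0.15 and 0.15 rad/s and contact force between the fingers and gate_panel above 1 N and value of joint top_catch above 0.011 m and x of each of tray_edge_l, tray_edge_r in the frame of sill above -0.003 m and y of tray_edge_l in the frame of sill between 0.062 and 0.088 m and angle between tray's own z axis and vertical below 0.05 rad); the arm keeps its last pose, push and grip.
It fails at once if the scale is pushed more than 30 mm away (distance of scale from where it was at the start of the episode above 0.03 m).
It fails at once if the meter is pushed more than 30 mm away (distance of meter from where it was at the start of the episode above 0.03 m).
It fails at once if the spare tin is pushed more than 30 mm away (distance of spare_tin from where it was at the start of the episode above 0.03 m).
It also fails if it takes over 58 s, if anything falls off the work surface, if the arm or the gripper's body presses on something with over 40 N, if the wrist force passes 120 N, or if a joint passes its speed limit or range.

## Working session

There is one attempt and no reset: what is moved stays moved. The work goes in short steps, Python scripts to look and compute and a tool call to move; the robot and the scene stay as the last step left them, time stands still between calls to the robot, and variables do not carry over. Pictures are saved under pics/ and viewed, at most 13 in all, crops included, and the job is handed in when it is done.

```bash
ls; mkdir -p pics; cat > h.py <<'E'
import numpy as np,cv2
from station import monitor,eyes,bot
def und(name,uv):
    i=eyes.camera_info(name);f=200/np.tan(np.radians(i["vertical_fov"])/2)
    K=np.array([[f,0,i["cx"]],[0,f,i["cy"]],[0,0,1.]])
    p=cv2.undistortPoints(np.array(uv,float).reshape(-1,1,2),K,np.array([i["k1"],0,0,0,0.])).reshape(-1,2)
    return p
def rays(name,uv,pose=None):
    p=und(name,uv);d=np.c_[p[:,0],-p[:,1],-np.ones(len(p))]
    i=eyes.camera_info(name)
    if name!="wrist": C=np.linalg.inv(np.array(i["view"]))
    else:
        from scipy.spatial.transform import Rotation as R
        T=np.eye(4);T[:3,3]=pose[0];w=pose[1];T[:3,:3]=R.from_quat([w[1],w[2],w[3],w[0]]).as_matrix()
        C=T@np.array(i["hand_eye"])
    return C[:3,3],d@C[:3,:3].T
def onz(name,uv,z,pose=None):
    o,d=rays(name,uv,pose);z=np.broadcast_to(z,len(d))
    return o+d*((z-o[2])/d[:,2])[:,None]
def proj(name,P):
    i=eyes.camera_info(name);f=200/np.tan(np.radians(i["vertical_fov"])/2)
    V=np.array(i["view"]);c=np.atleast_2d(P)@V[:3,:3].T+V[:3,3]
    x=c[:,0]/-c[:,2];y=-c[:,1]/-c[:,2];s=1+i["k1"]*(x*x+y*y)
    return np.c_[f*x*s+i["cx"],f*y*s+i["cy"]]
E
python3 - <<'E'
from h import *
for n in("top","side"):
    cv2.imwrite(f"pics/{n}0.png",eyes.read_camera(n));i=eyes.camera_info(n);print(n,i["vertical_fov"],i["k1"],np.linalg.inv(np.array(i["view"])).round(3).tolist())
print(eyes.camera_info("wrist"));print(monitor.get_obs())
E
```

```text
pics
top 49.538460437019125 -0.10236508619612518 [[-0.006, 0.992, -0.123, 0.482], [-1.0, -0.004, 0.017, -0.024], [0.016, 0.123, 0.992, 1.158], [0.0, 0.0, 0.0, 1.0]]
side 57.76120043415741 -0.012449237043019892 [[0.989, 0.084, -0.121, 0.527], [-0.147, 0.625, -0.767, -0.68], [0.011, 0.776, 0.631, 0.669], [0.0, 0.0, 0.0, 1.0]]
{'vertical_fov': 62.63809014131746, 'cx': 322.25017670990337, 'cy': 202.74508766233342, 'k1': -0.027552434415747385, 'hand_eye': array([[ 1.33077296e-04,  9.57800879e-01,  2.87432528e-01,
         7.34699740e-02],
       [ 9.99999959e-01, -2.00422609e-04,  2.04874724e-04,
         1.80030608e-04],
       [ 2.53837168e-04,  2.87432489e-01, -9.57800866e-01,
        -1.43950547e-01],
       [ 0.00000000e+00,  0.00000000e+00,  0.00000000e+00,
         1.00000000e+00]])}
{'t': 0.1, 'q': array([ 1.20989362,  0.47775888,  0.02234815,  1.55634515, -0.01148338,
        1.1092657 , -0.08309532]), 'joint_vel': array([ 1.70203149e-03, -3.20453746e-03,  3.70496468e-05, -2.20055351e-03,
        1.91625051e-03, -1.79567700e-03,  1.21118309e-03]), 'joint_torque': array([ 3.85856198e-03, -5.97756600e+01,  1.61342762e+00, -2.81952935e+01,
        1.28327165e-02,  5.07338525e-03,  4.21659465e-06]), 'eef_pos': array([ 0.16868168, -0.65304462,  0.23039838]), 'tool_rot': array([-8.06202514e-04,  9.92019920e-01,  1.26078538e-01, -1.72128584e-04]), 'contact_force': array([-0.24746088,  0.05960144,  0.41969588]), 'torque': array([-0.01467647,  0.02211017, -0.03410635]), 'grasp_force': 0.0, 'gripper_width': 0.9963493700890194}
```

View pics/top0.png

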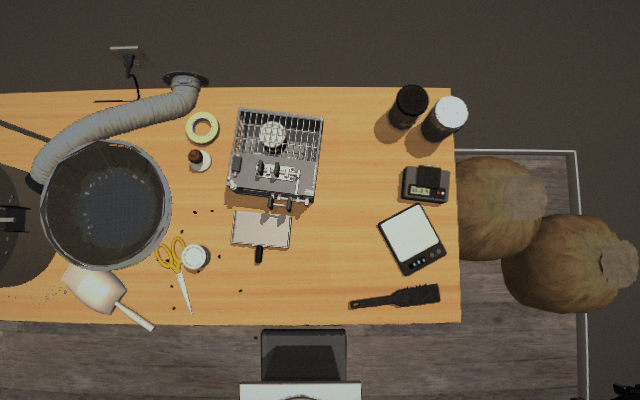

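View pics/side0.png

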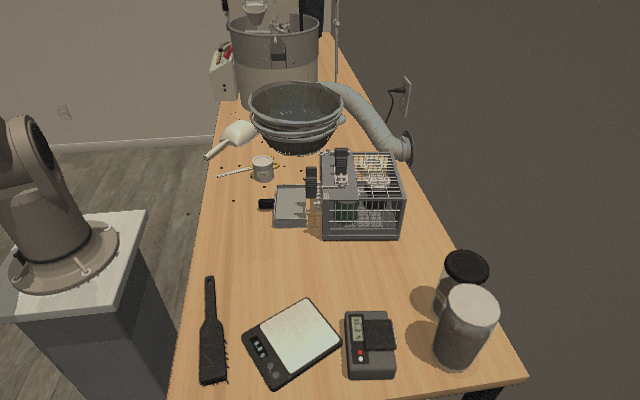

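```bash
python3 - <<'E'
from h import *
a=cv2.imread("pics/top0.png")[100:275,215:335];a=cv2.resize(a,None,fx=3.4,fy=3.4,interpolation=cv2.INTER_CUBIC)
b=cv2.imread("pics/side0.png")[145:245,255:410];b=cv2.resize(b,None,fx=2.5,fy=2.5,interpolation=cv2.INTER_CUBIC)
c=np.zeros((600,800,3),np.uint8);c[:595,:408]=a[:595];c[:250,410:410+b.shape[1]]=b[:, :390];cv2.imwrite("pics/c.png",c)
for u in [(262,230),(259,254),(277,155)]: print(onz("top",[u],.03))
E
```

```text
[[0.55033288 0.09698387 0.03      ]]
[[0.4881777  0.10435112 0.03      ]]
[[0.7496726  0.05892426 0.03      ]]
```

View pics/c.png

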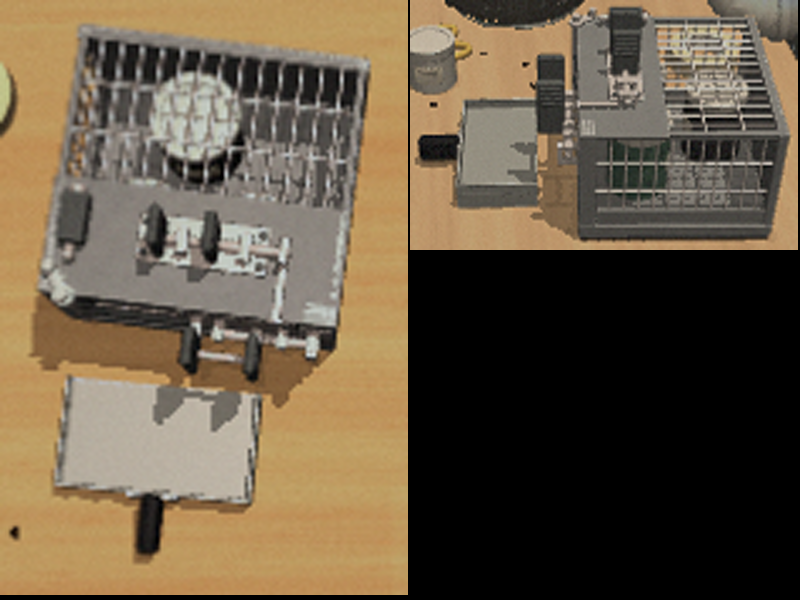

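```bash
python3 - <<'E'
from h import *
def c(p): return np.array(p,float)/3.4+[215,100]-.35
R=onz("top",c([(82,30),(367,65),(333,332),(40,290)]),.14);print("roof",R.round(4).tolist())
e=R[1]-R[0];print("edges",[np.linalg.norm(R[i]-R[i-1]) for i in range(4)],"yaw", [np.degrees(np.arctan2(*(-v[[0,1]]*[1,1])[::1])) for v in (R[1]-R[0],R[2]-R[3])])
L=onz("top",c([(155,213),(211,235)]),.19);print("rooflugs",L.round(4).tolist())
print("gatelugs",onz("top",c([(190,345),(252,355)]),.16).round(4).tolist())
T=onz("top",c([(57,487),(250,501),(262,394),(70,376)]),[.034,.034,.03,.034]);print("tray",T.round(4).tolist(),[np.linalg.norm(T[i]-T[i-1]) for i in range(4)])
print("grip",onz("top",c([(152,497),(147,553)]),.038).round(4).tolist())
E
```

```text
roof [[0.8408, 0.1454, 0.14], [0.8137, -0.0595, 0.14], [0.6207, -0.0341, 0.14], [0.6513, 0.1711, 0.14]]
edges [np.float64(0.1912556314992894), np.float64(0.20663510354721146), np.float64(0.19465615440173475), np.float64(0.20746423570201225)] yaw [np.float64(7.539891603324634), np.float64(8.479338578272916)]
rooflugs [[0.6949, 0.0853, 0.19], [0.6797, 0.0477, 0.19]]
gatelugs [[0.6095, 0.0638, 0.16], [0.6024, 0.0215, 0.16]]
tray [[0.517, 0.1757, 0.034], [0.5059, 0.0286, 0.034], [0.5878, 0.0196, 0.03], [0.6019, 0.167, 0.034]] [np.float64(0.0854008671745624), np.float64(0.14748086857203194), np.float64(0.08255005526057149), np.float64(0.14804919037727082)]
grip [[0.5091, 0.1027, 0.038], [0.4669, 0.1062, 0.038]]
```

The rows are not in the units I measure in: shifts go in shares of 50 mm and turns go in shares of 2 pi rad. I convert before sending: -0.0414 m is -0.828, -0.027 m is -0.54.

Request:
{"name": "hand_motion", "arguments": {
  "plan": [
    [0.62,-0.54,-0.08,0,1],
    [0.62,-0.54,-0.08,0,1],
    [0.62,-0.54,-0.08,0,1],
    [0.62,-0.54,-0.08,0,1],
    [0.62,-0.54,-0.08,0,1],
    [0.62,-0.54,-0.08,0,1],
    [0.62,-0.54,-0.08,0,1],
    [0.62,-0.54,-0.08,0,1],
    [0.62,-0.54,-0.08,0,1],
    [0.62,-0.54,-0.08,0,1],
    [0.62,-0.54,-0.08,0,1],
    [0.62,-0.54,-0.08,0,1],
    [0.292,-0.828,0,0,1],
    [0.292,-0.828,0,0,1],
    [0.292,-0.828,0,0,1],
    [0.292,-0.828,0,0,1],
    [0.292,-0.828,0,0,1],
    [0.292,-0.828,0,0,1],
    [0.292,-0.828,0,0,1],
    [0.292,-0.828,0,0,1]
  ],
  "grip_n": 30
}}

```text
t: 2.1
eef_pos: [0.4779, 0.1046, 0.2792]
tool_rot: [0.0, 0.992, 0.126, -0.0]
contact_force: [0.1, -0.3, -1.1]
gripper_width: 0.999
grasp_force: 0.0
```

```bash
python3 -c "
from h import *;print(monitor.get_obs()['q'].round(3))"
```

```text
[ 0.136  0.162 -0.531  1.9    0.092  1.103 -1.749]
```

Scaled: -0.145 rad is -0.0231.

Request:
{"name": "hand_motion", "arguments": {
  "plan": [
    [0,0,0,-0.0231,1],
    [0,0,0,-0.0231,1],
    [0,0,0,-0.0231,1],
    [0,0,0,-0.0231,1],
    [0,0,0,-0.0231,1],
    [0,0,0,-0.0231,1],
    [0,0,0,-0.0231,1],
    [0,0,0,-0.0231,1],
    [0,0,0,-0.0231,1],
    [0,0,0,-0.0231,1],
    [0,0,0,-0.0231,1],
    [0,0,0,-0.0231,1],
    [0,0,0,-0.0231,1],
    [0,0,0,-0.0231,1],
    [0,0,0,-0.0231,1],
    [0,0,0,-0.0231,1],
    [0,0,0,-0.0231,1],
    [0,0,0,-0.0231,1],
    [0,0,0,-0.0231,1],
    [0,0,0,0,1]
  ]
}}

```text
t: 4.1
eef_pos: [0.478, 0.1028, 0.279]
tool_rot: [-0.0, 0.066, 0.998, -0.0]
contact_force: [-0.2, -1.1, -0.4]
gripper_width: 0.997
grasp_force: 0.0
```

```bash
python3 - <<'E'
from h import *
o=monitor.get_obs();print(o['q'].round(3));p=(o['eef_pos'],o['tool_rot'])
im=eyes.read_camera("wrist");cv2.imwrite("pics/w1.png",im);np.savez("w1.npz",p=p[0],q=p[1]);print(p)
E
```

```text
[ 0.434  0.219 -0.876  1.885  0.185  1.123  0.927]
(array([0.47798127, 0.10284418, 0.27895818]), array([-3.75206960e-04,  6.62996613e-02,  9.97799686e-01, -3.99538767e-05]))
```

View pics/w1.png

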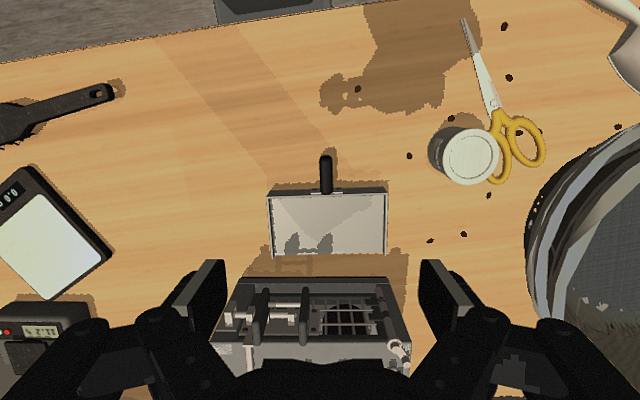

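```bash
python3 - <<'E'
from h import *
a=cv2.imread("pics/w1.png")[145:370,210:425];a=cv2.resize(a,None,fx=2.6,fy=2.6,interpolation=cv2.INTER_CUBIC)
for k in range(0,225,25): cv2.putText(a,str(145+k),(0,int(k*2.6)+5),0,.4,(0,0,255),1)
for k in range(0,215,25): cv2.putText(a,str(210+k),(int(k*2.6),10),0,.4,(255,0,0),1)
cv2.imwrite("pics/c1.png",a)
E
```

```text
(no output)
```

View pics/c1.png

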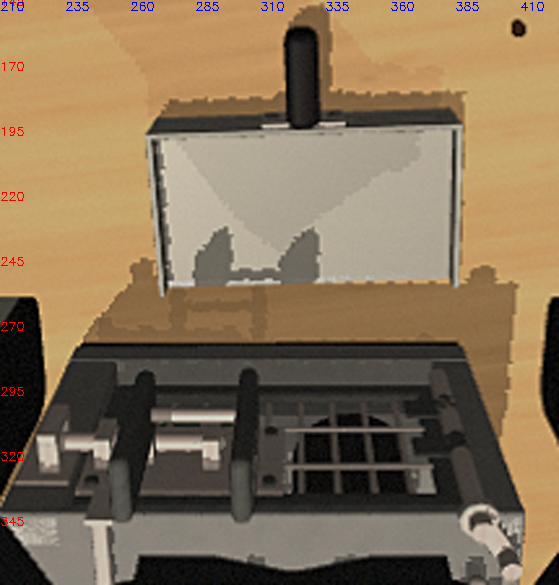

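```bash
cat > m1.py <<'E'
from h import *
d=np.load("w1.npz");P=(d["p"],d["q"])
def c(p): return np.array(p,float)/2.6+[210,145]-.3
def o(n,p,z):
    r=onz("wrist",c(p),z,P);print(n,r.round(4).tolist());return r
yw=lambda v:np.arctan2(-v[0],v[1])  # yaw of frame whose +y is v
s=o("sill bottom",[(85,345),(460,344)],0.);print(yw(s[1]-s[0]))
s=o("sill top",[(76,359),(464,358)],0.022);print(yw(s[1]-s[0]),np.linalg.norm(s[1]-s[0]))
g=o("traydeck",[(164,289),(457,283)],.022);print(yw(g[1]-g[0]),np.linalg.norm(g[1]-g[0]))
g=o("trayback",[(148,133),(462,125)],.034);print(yw(g[1]-g[0]),np.linalg.norm(g[1]-g[0]))
g=o("grip",[(301,28),(303,127)],.038)
o("hinge",[(480,520)],.14)
g=o("gatelugs",[(121,490),(244,490)],.162);print(yw(g[1]-g[0]),np.linalg.norm(g[1]-g[0]))
o("roof front corners",[(0,505),(522,512)],.14)
E
python3 m1.py
```

```text
sill bottom [[0.6284, -0.0338, 0.0], [0.6554, 0.1732, 0.0]]
-0.12960027301824267
sill top [[0.6244, -0.0326, 0.022], [0.651, 0.1716, 0.022]]
-0.12962593743442502 0.2059260028819325
traydeck [[0.5902, 0.021, 0.022], [0.6069, 0.1712, 0.022]]
-0.1105837055338243 0.15107540895273713
trayback [[0.5038, 0.0305, 0.034], [0.5196, 0.178, 0.034]]
-0.1063144397555659 0.14832700796166334
grip [[0.4635, 0.1087, 0.038], [0.5095, 0.1036, 0.038]]
hinge [[0.653, 0.1553, 0.14]]
gatelugs [[0.6031, 0.023, 0.162], [0.6089, 0.0675, 0.162]]
-0.1296540914553672 0.04487486001228466
roof front corners [[0.6207, -0.034, 0.14], [0.6515, 0.1722, 0.14]]
```

Scaled: 0.034 m is 0.68, 0.03 m is 0.6, -0.0126 rad is -0.002.

Request:
{"name": "hand_motion", "arguments": {
  "plan": [
    [-0.08,0.044,0.68,-0.0019,0.6],
    [-0.08,0.046,0.68,-0.002,0.6],
    [0,0,0.68,0,0.6],
    [0,0,0.68,0,0.6],
    [0,0,0.68,0,0.6],
    [0,0,0.68,0,0.6],
    [0,0,0.6,0,0.6],
    [0,0,0.4,0,0.6],
    [0,0,0.3,0,0.6],
    [0,0,0,0,0.6],
    [0,0,0,0,0],
    [0,0,0,0,0],
    [0,0,0,0,0],
    [0,0,0,0,0],
    [0,0,0,0,0],
    [0,0,0,0,0],
    [0,0,0,0,0],
    [0,0,0,0,0],
    [0,0,0,0,0]
  ],
  "grip_n": 60
}}

```text
t: 6.05
eef_pos: [0.4876, 0.1066, 0.0114]
tool_rot: [0.001, 0.055, 0.999, 0.0]
contact_force: [-1.7, -0.8, 7.2]
gripper_width: 0.175
grasp_force: 60.4
```

```bash
python3 - <<'E'
from h import *
i=eyes.read_camera("top");cv2.imwrite("pics/t1.png",i)
a=i[100:275,200:335];cv2.imwrite("pics/t1c.png",cv2.resize(a,None,fx=3.4,fy=3.4,interpolation=cv2.INTER_CUBIC))
o=monitor.get_obs();print(o['eef_pos'],o['tool_rot'])
E
```

```text
[0.4875821  0.106675   0.01142282] [1.04657587e-03 5.45878662e-02 9.98508420e-01 7.13282030e-05]
```

Scaled: -0.003 m is -0.06, -0.0022 m is -0.044, 0.021 rad is 0.0033.

Request:
{"name": "hand_motion", "arguments": {
  "plan": [
    [0,0,-0.02,0.0033,0],
    [-0.06,-0.044,0,0,0],
    [-0.06,-0.044,0,0,0],
    [-0.06,-0.044,0,0,0],
    [-0.06,-0.044,0,0,0],
    [-0.06,-0.044,0,0,0],
    [-0.06,-0.044,0,0,0],
    [-0.06,-0.044,0,0,0],
    [-0.06,-0.044,0,0,0],
    [-0.06,0,0,0,0],
    [-0.06,0,0,0,0],
    [-0.06,0,0,0,0],
    [0,0,0,0,0]
  ]
}}

```text
t: 7.4
eef_pos: [0.5165, 0.0846, 0.0115]
tool_rot: [-0.001, 0.065, 0.998, -0.0]
contact_force: [-6.7, 0.4, 10.2]
gripper_width: 0.183
grasp_force: 60.7
```

```bash
python3 - <<'E'
from h import *
i=eyes.read_camera("wrist");cv2.imwrite("pics/w2.png",i)
o=monitor.get_obs();print(o['eef_pos'],o['tool_rot'],o['contact_force']);np.savez("w2.npz",p=o['eef_pos'],q=o['tool_rot'])
E
```

```text
[0.5165699  0.08456724 0.01153332] [-6.09697284e-04  6.50974961e-02  9.97878651e-01 -3.78322966e-04] [-5.44509267  2.22635463  9.81199725]
```

View pics/w2.png

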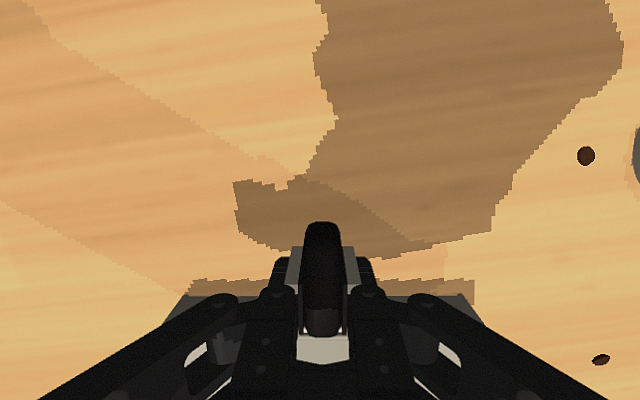

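Scaled: -0.001 m is -0.02.

Request:
{"name": "hand_motion", "arguments": {
  "plan": [
    [0,0,-0.02,0,0],
    [0,0,-0.02,0,0],
    [0,0,0,0,0]
  ]
}}

```text
t: 7.75
eef_pos: [0.5172, 0.0837, 0.0129]
tool_rot: [-0.0, 0.066, 0.998, -0.0]
contact_force: [-0.0, -0.3, -4.9]
gripper_width: 0.175
grasp_force: 58.7
```

Request:
{"name": "hand_motion", "arguments": {
  "plan": [
    [-0.06,0,0,0,0],
    [-0.06,0,0,0,0],
    [0,0,0,0,0]
  ]
}}

```text
t: 8.05
eef_pos: [0.5239, 0.0837, 0.0132]
tool_rot: [0.0, 0.065, 0.998, 0.0]
contact_force: [-0.3, 0.6, -3.6]
gripper_width: 0.172
grasp_force: 58.7
```

Scaled: -0.002 m is -0.04, 0.0008 m is 0.016.

Request:
{"name": "hand_motion", "arguments": {
  "plan": [
    [0,0,0.016,0,0],
    [-0.04,0,0,0,0],
    [0,0,0,0,0]
  ]
}}

```text
t: 8.35
eef_pos: [0.5254, 0.0837, 0.0125]
tool_rot: [0.0, 0.065, 0.998, 0.0]
contact_force: [-0.3, 0.5, -4.1]
gripper_width: 0.171
grasp_force: 58.7
```

Request:
{"name": "hand_motion", "arguments": {
  "plan": [
    [-0.04,0,0,0,0],
    [0,0,0,0,0]
  ]
}}

```text
t: 8.55
eef_pos: [0.5274, 0.0834, 0.0126]
tool_rot: [0.0, 0.065, 0.998, 0.0]
contact_force: [-0.6, 0.3, -4.5]
gripper_width: 0.176
grasp_force: 58.7
```

Request:
{"name": "hand_motion", "arguments": {
  "plan": [
    [-0.04,0,0,0,0],
    [0,0,0,0,0]
  ]
}}

```text
t: 8.75
eef_pos: [0.5292, 0.0832, 0.0125]
tool_rot: [-0.0, 0.065, 0.998, 0.0]
contact_force: [-0.7, -0.4, -4.3]
gripper_width: 0.176
grasp_force: 58.7
```

Scaled: -0.002 m is -0.04, 0.0008 m is 0.016.

Request:
{"name": "hand_motion", "arguments": {
  "plan": [
    [0,0,0.016,0,0],
    [-0.04,0,0,0,0],
    [0,0,0,0,0]
  ]
}}

```text
t: 9.05
eef_pos: [0.5293, 0.0834, 0.0116]
tool_rot: [-0.001, 0.065, 0.998, -0.0]
contact_force: [-5.4, 1.2, 2.6]
gripper_width: 0.174
grasp_force: 59.6
```

Request:
{"name": "hand_motion", "arguments": {
  "plan": [
    [-0.04,0,0,0,0],
    [0,0,0,0,0]
  ]
}}

```text
t: 9.25
eef_pos: [0.5294, 0.0834, 0.0116]
tool_rot: [-0.003, 0.065, 0.998, -0.001]
contact_force: [-12.8, 1.1, 9.0]
gripper_width: 0.174
grasp_force: 60.5
```

Scaled: -0.002 m is -0.04, -0.0005 m is -0.01.

Request:
{"name": "hand_motion", "arguments": {
  "plan": [
    [-0.04,0,0,0,0],
    [0,0,-0.01,0,0],
    [0,0,0,0,0]
  ]
}}

```text
t: 9.55
eef_pos: [0.5293, 0.0834, 0.0116]
tool_rot: [-0.004, 0.064, 0.998, -0.001]
contact_force: [-17.2, 1.4, 8.6]
gripper_width: 0.176
grasp_force: 60.5
```

```bash
python3 - <<'E'
from h import *
a=eyes.read_camera("top")[120:275,215:335];b=eyes.read_camera("side")[150:245,255:365]
a=cv2.resize(a,None,fx=3.4,fy=3.4,interpolation=cv2.INTER_CUBIC);b=cv2.resize(b,None,fx=3.4,fy=3.4,interpolation=cv2.INTER_CUBIC)
c=np.zeros((600,800,3),np.uint8);c[:a.shape[0],:408]=a;c[:b.shape[0],410:410+b.shape[1]]=b[:,:390];cv2.imwrite("pics/c2.png",c)
E
```

```text
(no output)
```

View pics/c2.png

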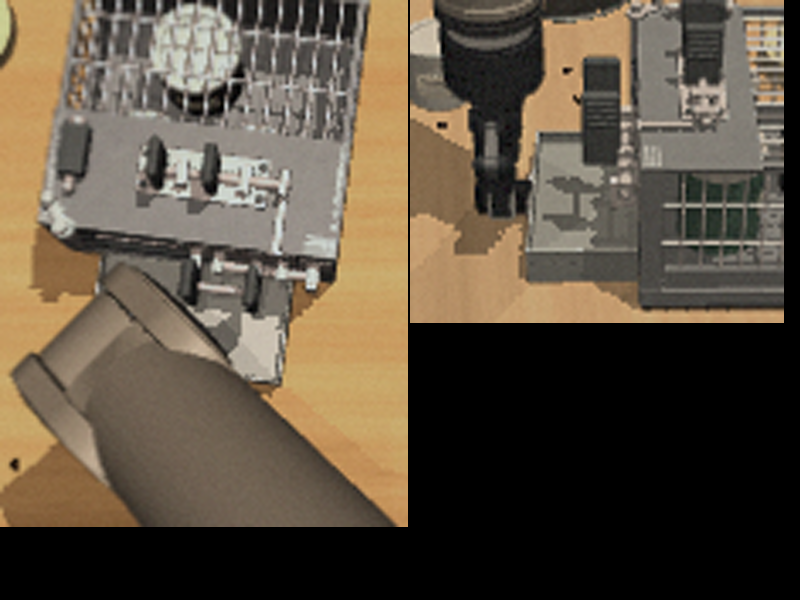

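Scaled: -0.034 m is -0.68, -0.028 m is -0.56.

Request:
{"name": "hand_motion", "arguments": {
  "plan": [
    [0.06,0,0,0,0],
    [0,0,0,0,0.5],
    [0,0,0,0,0.5],
    [0,0,0,0,0.5],
    [0,0,0,0,0.5],
    [0.06,0,0,0,0.5],
    [0,0,-0.2,0,0.5],
    [0,0,-0.4,0,0.5],
    [0,0,-0.68,0,0.5],
    [0,0,-0.68,0,0.5],
    [0,0,-0.68,0,0.5],
    [0,0,-0.68,0,0.5],
    [0,0,-0.68,0,0.5],
    [0,0,-0.68,0,1],
    [0,0,-0.68,0,1],
    [-0.56,0,0,0,1],
    [-0.56,0,0,0,1],
    [-0.56,0,0,0,1],
    [-0.56,0,0,0,1],
    [-0.56,0,0,0,1]
  ]
}}

```text
t: 11.65
eef_pos: [0.6686, 0.0649, 0.2809]
tool_rot: [0.0, 0.065, 0.998, 0.0]
contact_force: [-0.3, 0.2, -0.3]
gripper_width: 1.0
grasp_force: 0.0
```

Request:
{"name": "hand_motion", "arguments": {
  "plan": [
    [0,0,0,0,1],
    [0,0,0,0,1]
  ]
}}

```text
t: 11.85
eef_pos: [0.6675, 0.0654, 0.2803]
tool_rot: [-0.0, 0.065, 0.998, 0.0]
contact_force: [-0.0, 0.1, 0.2]
gripper_width: 1.0
grasp_force: 0.0
```

```bash
python3 - <<'E'
from h import *
o=monitor.get_obs();np.savez("w3.npz",p=o['eef_pos'],q=o['tool_rot']);print(o['eef_pos'],o['tool_rot'])
i=eyes.read_camera("wrist");cv2.imwrite("pics/w3.png",i)
a=cv2.resize(i[60:360,180:460],None,fx=2,fy=2,interpolation=cv2.INTER_CUBIC);cv2.imwrite("pics/c3.png",a)
E
```

```text
[0.66746761 0.06542625 0.28025925] [-4.61253769e-04  6.48825995e-02  9.97892736e-01  3.51678890e-04]
```

View pics/c3.png

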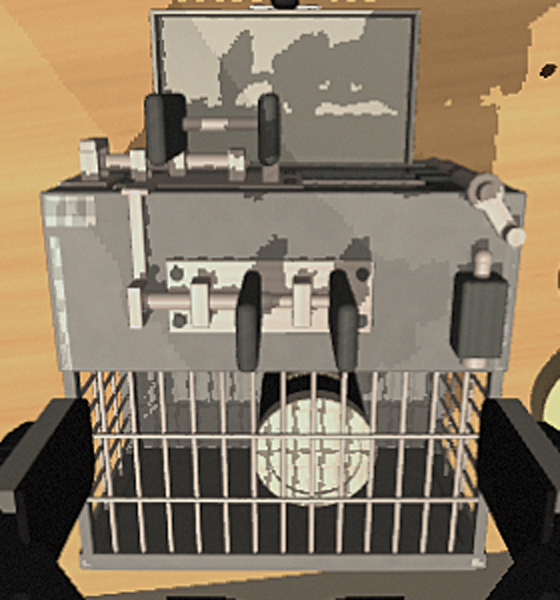

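```bash
cat > m3.py <<'E'
from h import *
d=np.load("w3.npz");P=(d["p"],d["q"])
ph=-.1295;ux=np.array([np.cos(ph),np.sin(ph)]);uy=np.array([-ux[1],ux[0]]);S=np.array([.640,.069])
def o(n,p,z):
    r=onz("wrist",np.array(p,float)/2+[180,60]-.25,z,P)
    print(n,r.round(4).tolist(),"sillframe",[( (q[:2]-S)@ux*1e3, (q[:2]-S)@uy*1e3) for q in r]);return r
np.set_printoptions(precision=1)
o("roof corners",[(42,190),(523,190),(80,568),(485,567)],.14)
o("roof lug outer far",[(237,366),(357,366)],.194)
o("roof lug ends",[(247,372),(347,371)],.192)
o("roof plate",[(168,262),(374,262),(374,330)],.142)
o("lug low near end",[(247,272),(341,268)],.17)
o("gate lugs top",[(163,165),(270,165)],.158)
o("gate lugs outer",[(145,130),(280,130)],.16)
o("gate lugs near",[(165,93),(268,93)],.16)
o("hinge",[(483,188)],.14)
E
python3 m3.py
```

```text
roof corners [[0.6229, -0.0351, 0.14], [0.65, 0.1721, 0.14], [0.8187, -0.0624, 0.14], [0.8457, 0.1479, 0.14]] sillframe [(np.float64(-3.5380276630213308), np.float64(-105.40015949707517)), (np.float64(-3.440542938731329), np.float64(103.56333551027751)), (np.float64(194.18653444915918), np.float64(-107.219112946036)), (np.float64(193.82734281982465), np.float64(104.78944045264718))]
roof lug outer far [[0.6927, 0.0438, 0.194], [0.6986, 0.089, 0.194]] sillframe [(np.float64(55.519501389903276), np.float64(-18.210500147748256)), (np.float64(55.56416194642113), np.float64(27.408495267681957))]
roof lug ends [[0.6965, 0.0469, 0.192], [0.7011, 0.0851, 0.192]] sillframe [(np.float64(58.90427658018326), np.float64(-14.575652679518425)), (np.float64(58.52440726872884), np.float64(23.868597831388083))]
roof plate [[0.6614, 0.0139, 0.142], [0.6732, 0.1046, 0.142], [0.7053, 0.1017, 0.142]] sillframe [(np.float64(28.309816593011536), np.float64(-51.82942832791141)), (np.float64(28.36835889561419), np.float64(39.62552671068347)), (np.float64(60.55893778279444), np.float64(40.882426077449814))]
lu
[... 239 characters left out ...]
.158], [0.6233, 0.0652, 0.158]] sillframe [(np.float64(-16.13249751110746), np.float64(-48.878957650630745)), (np.float64(-16.070833036206466), np.float64(-5.91901591341099))]
gate lugs outer [[0.6032, 0.0184, 0.16], [0.6101, 0.071, 0.16]] sillframe [(np.float64(-30.004174117862384), np.float64(-54.89029134842617)), (np.float64(-29.912427900355585), np.float64(-1.8629993138229088))]
gate lugs near [[0.5904, 0.0288, 0.16], [0.5956, 0.0683, 0.16]] sillframe [(np.float64(-43.979558827259105), np.float64(-46.31721243786531)), (np.float64(-43.90484227475236), np.float64(-6.469676692056458))]
hinge [[0.6469, 0.1548, 0.14]] sillframe [(np.float64(-4.269795696301309), np.float64(86.00383256570932))]
```

Scaled: 0.03 m is 0.6, 0.02 m is 0.4.

Request:
{"name": "hand_motion", "arguments": {
  "plan": [
    [-0.164,0.096,0,0,0.85],
    [-0.16,0.094,0,0,0.85],
    [0,0,0.6,0,0.85],
    [0,0,0.6,0,0.85],
    [0,0,0.4,0,0.85],
    [0,0,0.4,0,0.85],
    [0,0,0.22,0,0.85],
    [0,0,0.16,0,0.85],
    [0,0,0,0,0.85]
  ],
  "grip_n": 30
}}

```text
t: 12.8
eef_pos: [0.685, 0.0725, 0.1606]
tool_rot: [-0.001, 0.065, 0.998, -0.0]
contact_force: [-0.7, -0.2, 0.5]
gripper_width: 0.851
grasp_force: 0.0
```

```bash
python3 - <<'E'
from h import *
o=monitor.get_obs();i=eyes.read_camera("wrist");cv2.imwrite("pics/w4.png",i);print(o['eef_pos'])
E
```

```text
[0.68499454 0.07246437 0.16057041]
```

View pics/w4.png

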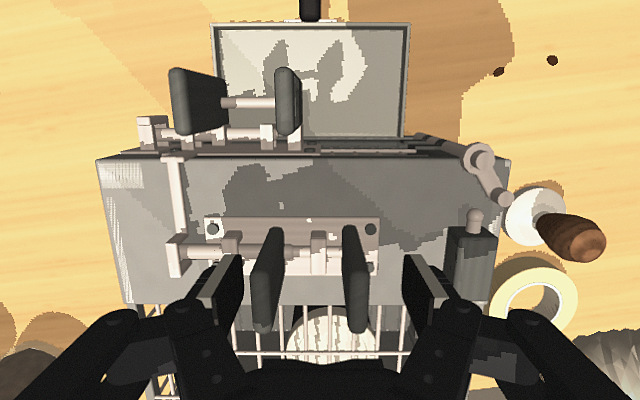

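Scaled: 0.0015 m is 0.03.

Request:
{"name": "hand_motion", "arguments": {
  "plan": [
    [0,0.03,0,0,0.6],
    [0,0,0,0,0.5],
    [0,0,0,0,0.3],
    [0,0,0,0,0.2],
    [0,0,0,0,0.2],
    [0,0,0,0,0.2],
    [0,0,0,0,0.2],
    [0,0,0,0,0.2],
    [0,0,0,0,0.2]
  ],
  "grip_n": 30
}}

```text
t: 13.75
eef_pos: [0.6862, 0.0738, 0.1626]
tool_rot: [0.001, 0.065, 0.998, -0.0]
contact_force: [-1.3, -1.0, 6.3]
gripper_width: 0.382
grasp_force: 35.8
```

Scaled: -0.025 m is -0.5, 0.0247 m is 0.494.

Request:
{"name": "hand_motion", "arguments": {
  "plan": [
    [0,0,0,0,0.8],
    [0,0,0,0,0.8],
    [0,0,0,0,0.8],
    [0,0,0,0,0.8],
    [0,0,-0.2,0,0.8],
    [0,0,-0.5,0,0.8],
    [0,0,-0.5,0,0.8],
    [0.494,-0.22,0,0,0.88],
    [0.494,-0.22,0,0,0.88],
    [0.494,-0.22,0,0,0.88],
    [0,0,0,0,0.88],
    [0,0,0.4,0,0.88],
    [0,0,0,0,0.88]
  ]
}}

```text
t: 15.05
eef_pos: [0.607, 0.0504, 0.2]
tool_rot: [-0.001, 0.065, 0.998, -0.0]
contact_force: [-0.1, -0.4, -0.5]
gripper_width: 0.88
grasp_force: 0.0
```

```bash
python3 - <<'E'
from h import *
o=monitor.get_obs();np.savez("w5.npz",p=o['eef_pos'],q=o['tool_rot']);i=eyes.read_camera("wrist");cv2.imwrite("pics/w5.png",i);print(o['eef_pos'])
E
```

```text
[0.60699508 0.05035739 0.19995387]
```

View pics/w5.png

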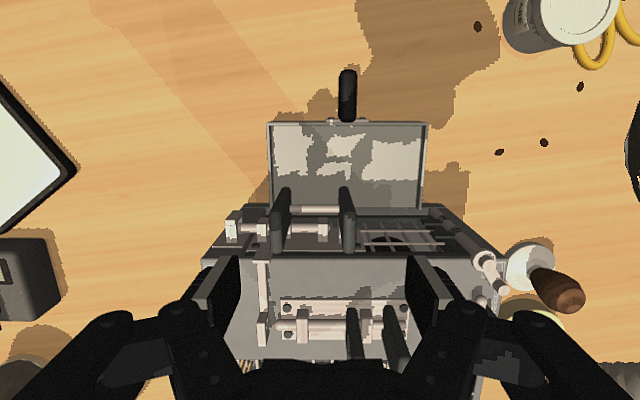

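```bash
python3 - <<'E'
from h import *
d=np.load("w5.npz");P=(d["p"],d["q"])
ph=-.1295;ux=np.array([np.cos(ph),np.sin(ph)]);uy=np.array([-ux[1],ux[0]]);S=np.array([.640,.069])
for n,p,z in (("gate outer top",[(270,245),(356,245)],.16),("far ends",[(277,252),(349,253)],.158),("roof lugs outer",[(347,350),(405,350)],.19)):
    for q in onz("wrist",p,z,P): print(n,((q[:2]-S)@ux*1e3).round(1),((q[:2]-S)@uy*1e3).round(1))
print((d["p"][:2]-S)@ux,(d["p"][:2]-S)@uy)
E
```

```text
gate outer top -21.4 -54.7
gate outer top -21.4 -2.3
far ends -15.8 -50.9
far ends -15.1 -6.3
roof lugs outer 30.3 -8.8
roof lugs outer 30.4 24.3
-0.030321078556479072 -0.022748708206975273
```

Scaled: 0.02 m is 0.4, 0.015 m is 0.3.

Request:
{"name": "hand_motion", "arguments": {
  "plan": [
    [0,0,0.4,0,0.88],
    [0,0,0.4,0,0.88],
    [0,0,0.3,0,0.88],
    [0,0,0.2,0,0.88],
    [0,0,0.12,0,0.88],
    [0,0,0,0,0.88]
  ],
  "grip_n": 40
}}

```text
t: 15.7
eef_pos: [0.6075, 0.0508, 0.1298]
tool_rot: [-0.0, 0.065, 0.998, -0.0]
contact_force: [0.4, 0.8, 0.1]
gripper_width: 0.878
grasp_force: 0.0
```

Request:
{"name": "hand_motion", "arguments": {
  "plan": [
    [0,0.03,0,0,0.6],
    [0,0,0,0,0.5],
    [0,0,0,0,0.3],
    [0,0,0,0,0.25],
    [0,0,0,0,0.25],
    [0,0,0,0,0.25],
    [0,0,0,0,0.25],
    [0,0,0,0,0.25]
  ],
  "grip_n": 40
}}

```text
t: 16.5
eef_pos: [0.6087, 0.0513, 0.1319]
tool_rot: [0.001, 0.066, 0.998, -0.001]
contact_force: [-1.2, -2.9, 6.8]
gripper_width: 0.433
grasp_force: 41.2
```

The rows are not in the units I measure in: shifts go in shares of 50 mm and turns go in shares of 2 pi rad. I convert before sending: 0.00742 m is 0.1484, 0.00208 m is 0.0416, 0.07 rad is 0.0111.

Request:
{"name": "hand_motion", "arguments": {
  "plan": [
    [0.1484,0.0416,0,0.0111,0.25],
    [0.1484,0.0416,0,0.0111,0.25],
    [0.1484,0.0416,0,0.0111,0.25],
    [0,0,0,0,0.25]
  ]
}}

```text
t: 16.9
eef_pos: [0.588, 0.0616, 0.1319]
tool_rot: [0.002, 0.171, 0.985, -0.001]
contact_force: [0.7, -4.0, 6.1]
gripper_width: 0.431
grasp_force: 40.9
```

Request:
{"name": "hand_motion", "arguments": {
  "plan": [
    [0.1484,0.0416,0,0.0111,0.25],
    [0.1484,0.0416,0,0.0111,0.25],
    [0.1484,0.0416,0,0.0111,0.25],
    [0,0,0,0,0.25]
  ]
}}

```text
t: 17.3
eef_pos: [0.5701, 0.076, 0.1319]
tool_rot: [0.001, 0.273, 0.962, -0.001]
contact_force: [-0.8, -5.6, 8.9]
gripper_width: 0.431
grasp_force: 41.1
```

Scaled: 0.00742 m is 0.1484, 0.00208 m is 0.0416, 0.07 rad is 0.0111.

Request:
{"name": "hand_motion", "arguments": {
  "plan": [
    [0.1484,0.0416,0,0.0111,0.25],
    [0.1484,0.0416,0,0.0111,0.25],
    [0.1484,0.0416,0,0.0111,0.25],
    [0.1484,0.0416,0,0.0111,0.25],
    [0.1484,0.0416,0,0.0111,0.25],
    [0.1484,0.0416,0,0.0111,0.25],
    [0,0,0,0,0.25]
  ]
}}

```text
t: 18.0
eef_pos: [0.5448, 0.1144, 0.1318]
tool_rot: [0.001, 0.468, 0.884, -0.001]
contact_force: [-3.7, -6.9, 13.8]
gripper_width: 0.432
grasp_force: 41.7
```

Request:
{"name": "hand_motion", "arguments": {
  "plan": [
    [0.1484,0.0416,0,0.0111,0.25],
    [0.1484,0.0416,0,0.0111,0.25],
    [0.1484,0.0416,0,0.0111,0.25],
    [0.1484,0.0416,0,0.0111,0.25],
    [0.1484,0.0416,0,0.0111,0.25],
    [0.1484,0.0416,0,0.0111,0.25],
    [0.1484,0.0416,0,0.0111,0.25],
    [0.1484,0.0416,0,0.0111,0.25],
    [0,0,0,0,0.25],
    [0,0,0,0,0.25],
    [0,0,0,0,0.25]
  ]
}}

```text
t: 19.1
eef_pos: [0.5394, 0.1749, 0.1318]
tool_rot: [0.001, 0.694, 0.72, -0.001]
contact_force: [-6.4, -7.1, 14.5]
gripper_width: 0.432
grasp_force: 42.7
```

```bash
python3 - <<'E'
from h import *
o=monitor.get_obs();print(o['joint_vel'].round(3),o['q'].round(2))
ph=-.1295;ux=np.array([np.cos(ph),np.sin(ph)]);uy=np.array([-ux[1],ux[0]]);S=np.array([.640,.069])
v=o['eef_pos'][:2]-S;x,y=v@ux+.004,v@uy-.086;print("gate",np.arctan2(-x,-y)-np.arctan2(.026,.107),np.hypot(x,y))
a=eyes.read_camera("top")[120:275,195:335];b=eyes.read_camera("wrist")
a=cv2.resize(a,(0,0),fx=2.6,fy=2.6,interpolation=cv2.INTER_CUBIC);b=cv2.resize(b[:,100:540],(0,0),fx=.98,fy=.98)
c=np.zeros((600,800,3),np.uint8);c[:a.shape[0],:a.shape[1]]=a;c[:b.shape[0],366:366+b.shape[1]]=b[:,:434];cv2.imwrite("pics/c6.png",c)
E
```

```text
[ 0.003  0.    -0.001  0.001  0.001 -0.001 -0.   ] [-0.07  0.46 -0.46  1.88  0.26  0.86 -0.62]
gate 1.387067429357331 0.1096099726881609
```

View pics/c6.png

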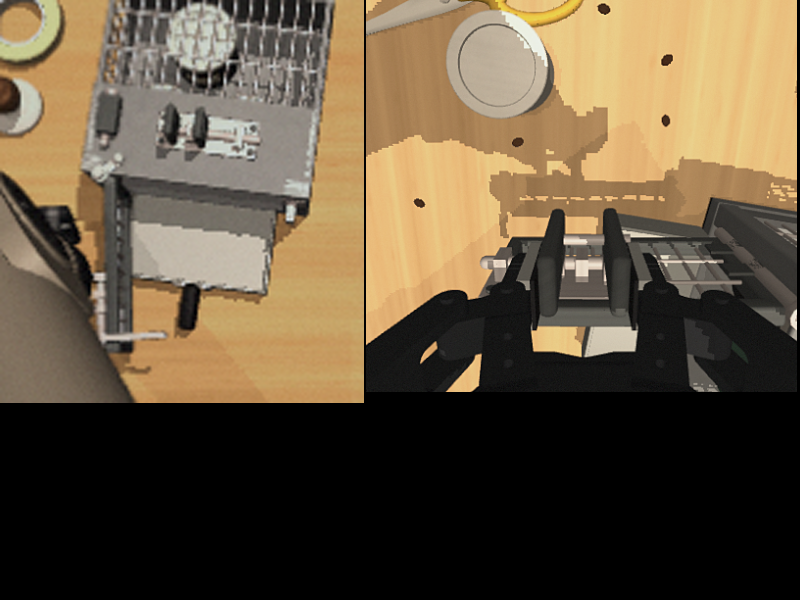

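The top view shows the gate leaf nearly square to the cage front (117,180)-(117,345), with the tray against the sill at about (200,200) and the roof lugs together at (170,125) and (200,125). The wrist view shows both gate lugs held in the fingers and the tin undisturbed. The gate is at about 1.39 rad and still.

```bash
python3 -c "
from station import bot;print(bot.hand_in())"
```

```text
the job is handed in; nothing more can be done
None
```

I handed the job in at about 19 s, with the tray flush against the sill, the roof catch drawn and the gate held at about 1.39 rad in the fingers; I never touched the things standing around, and `hand_in` returned no verdict.

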